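# Put the long breakfast board away in the rack

### The arm

A 6-joint arm with a two-finger parallel gripper is mounted at the origin on a cart in front of the work surface, level with it; the furniture and walls round the work are solid. World frame = base frame: x ahead of the robot, y to its left, z up, the work surface at z = 0. Lengths are in mm, angles in rad, forces in N, time in s.
With the tool pointing down it reaches from about 300 to 775 mm from the base axis. Payload 14.6 kg.
Tool frame: the origin (TCP) lies between the finger pads; the fingertips stand tips_ahead ahead of it and the grasp point (between the pads) lies 5 mm behind it (tips_ahead is the distance from the TCP to the fingertips, in mm); z points along the fingers, y is the line along which they close (so a half turn about z gives the same grasp; the last joint's range is limited). The gripper opens to 94 mm and grips with 3 to 60 N. Pads are 16 mm wide; open, the fingers measure 119 mm over their backs; the gripper's body (75 mm by 177 mm) begins 78 mm behind the grasp point.
Start: joints at [1.046, 0.3, 1.521, -0, 1.321, -0.067], TCP at [243.083, 493.356, 219.446] pointing down, gripper open.
Joint ranges: [-3.03, 3.03], [-0.79, 2.21], [0.23, 2.52], [-1.04, 4.18], [0, 3.07], [-2.55, 2.55]. Speed limits (rad/s): [2.22, 2.22, 2.57, 3.14, 3.14, 3.14].

### API

Orientations are given as a unit quaternion [x, y, z, w].
In Python, from station import * gives the robot as it stands.
- The arm moves only by the shell command python3 -m creep 'ROWS' [FORCE]. ROWS is JSON, a list of rows, each an object with "dp": the shift along the tool's x, y, z as a fraction of full scale, a list of three; "rotation": the turn, a rotation vector about the tool's x, y, z as a fraction of full scale, a list of three; "fingers": the closure, from -1 (fully open) to 1 (shut). In form: [{"dp": [dx, dy, dz], "rotation": [rx, ry, rz], "fingers": fingers}, ...]. A call has 1 to 12 rows; each row is the pose to reach, as a shift and turn from the pose commanded when the call began, along the tool's axes at that moment; what a row does not reach only later rows make up. Full scale, the value 1, is 0.4 m for a shift and 45 degrees for a turn. A row lasts 1/8 s, in which the tool goes at most 62.5 mm and 10.7 degrees, less where a joint would pass 70% of its speed; a pose out of reach is approached as far as the arm can. A call with a number of a shift or a turn outside -1 to 1 is refused whole. A call with a gripper value outside its range is refused whole. The fingers move at their own pace and stop on an object; FORCE is the grip in N (left out, the last holds). Time passes only in rows, so rows that repeat a pose let the fingers close. It gives the time, the measured TCP pose, the force, the opening and the grip force at its end, in the units of the state.
- get_obs(): the state, without advancing time (a new reading comes with each control period).
- get_image(name): name is "side" or "top" or "wrist"; returns a dict with "img" (400x640x3 uint8, red, green, blue), "vertical_fov" (degrees; the focal length in pixels is half the picture's height over the tangent of half this angle, whatever the lens; pixels are square), "cx", "cy" (the principal point, pixels), "R" (3x3) and "t" (3): a world point X has camera coordinates R X + t. Camera axes: x right, y down, z forward; pixel columns grow to the right and rows downward; lengths in mm; the calibration is good to about 2 mm. A picture is of the moment at which its call begins. There is no depth.
- job_done(): hands the job in; it is judged then, once.
The state is a dict: "t": time; "joint_pos": joint angles; "qvel": joint speeds; "joint_efforts": joint torques, N m; "ee_pos": TCP position; "ee_rot": TCP orientation; "ft_force": force on the tool from outside, world axes, zero at the start; "torque": the same for the moment, N m; "grip_width": finger opening in mm; "finger_force": force on a finger pad.
Only numpy, scipy, OpenCV 4.12 (cv2) and the standard library are available. Lean on these libraries where they do the work, as an engineer would, in place of code of your own. Each camera call takes 0.05 s, during which the arm holds its last target. There are 200 camera calls.

### The job

Two washed breakfast boards, a long one and a short one, stand on edge in the grey draining tray. Stand the long one on its long edge in the free middle slot of the wooden rack, down on the rack's base and about centred along the slot. Keep it upright on the way, and leave the short board standing where it is.

Things in the scene. Friction and masses are not known exactly. Their poses are not given: they have to be found in the camera images.
- long_board: The longer of the two pale wooden boards in the grey draining tray: 200 mm long, 16 mm thick, 160 mm high as it stands on its long edge, corners rounded (18 mm), a thin dark groove round each face, about 0.36 kg. Origin: middle of its lower edge; x along its length, y through its thickness, z up. It can be pinched across its thickness at the top edge and pulled straight up.
- short_board: The other board in the draining tray, to be left alone: same wood and thickness, 110 mm long and 110 mm high, its top 120 mm above the worktop. Origin: middle of its lower edge; axes as for the long board. (Mind the cooker hood that hangs to the right of all this: beyond x = 0.36 m, right of y = -0.44 m, above z = 0.60 m.)
- drainer: Grey draining tray, fixed, 218 x 174 mm, with two 20 mm slots between steel wire hoops, 70 mm high over the worktop. Origin: middle of its underside, on the worktop; x along the slots, y across, z up. Slots at y = +45 and -45 mm, the long board in either; the boards stand on the tray's floor, z = 10 mm. Tray and rack stand side by side, either way round; things up to 95 mm high stand between.
- slot (a point): Free middle slot of the wooden rack (fixed, base 190 mm long): centre of the slot's floor, 12 mm above the worktop; x along the slot, y across, z up. The slot is 32 mm wide between two 12 mm round dowel hoops, 156 mm long, that reach 94 mm above its floor. The outer slots, 44 mm to either side, hold lower boards fixed in the rack, 95 mm high above that floor; all above is free.

How it is judged:
By the outcome, as a careful person would: the job done as asked, in the order asked, and still so for the second after the job is handed in, with the robot touching nothing.
It also fails if it takes over 45 s, if anything falls off the work surface, if the arm or the gripper's body presses on something with over 40 N, if the wrist force passes 120 N, or if a joint passes its speed limit or range.

## Working session

There is one attempt and no reset: what is moved stays moved. The work goes in short steps, Python scripts to look and compute and a shell command to move; the robot and the scene stay as the last step left them, time stands still between calls to the robot, and variables do not carry over. Pictures are saved under pics/ and viewed, at most 10 in all, crops included, and the job is handed in when it is done.

```bash
mkdir -p pics
python3 - <<'E'
from station import *
import cv2
o=get_obs();print({k:o[k] for k in('t','ee_pos','ee_rot','ft_force','grip_width')}, )
for n in("top","side"):
    d=get_image(n);cv2.imwrite(f"pics/{n}0.png",d["img"][:,:,::-1]);print(n,d["vertical_fov"],d["cx"],d["cy"],d["R"],d["t"])
E
```

```text
{'t': 0.0, 'ee_pos': array([242.97090768, 493.14640352, 218.87201142]), 'ee_rot': array([ 2.26882053e-01,  9.73922063e-01, -5.66624181e-04, -1.65331219e-04]), 'ft_force': array([ 0.0648979 ,  0.6509624 , -0.17734783]), 'grip_width': 94.08968923776399}
top 42.99775236559369 317.7354630473719 197.50972729813105 [[ 0.02611885 -0.99963521 -0.00687372]
 [-0.99199664 -0.02506833 -0.12375073]
 [ 0.12353328  0.01005093 -0.99228953]] [  35.14590334  496.83704354 1267.12978038]
side 43.77527017058415 327.19950550227736 206.48234923965362 [[ 0.84001295 -0.54256078 -0.00245791]
 [-0.29411008 -0.45153609 -0.84238615]
 [ 0.45593586  0.70833817 -0.53886876]] [-364.44393518  207.17411979  968.4263481 ]
```

View pics/top0.png

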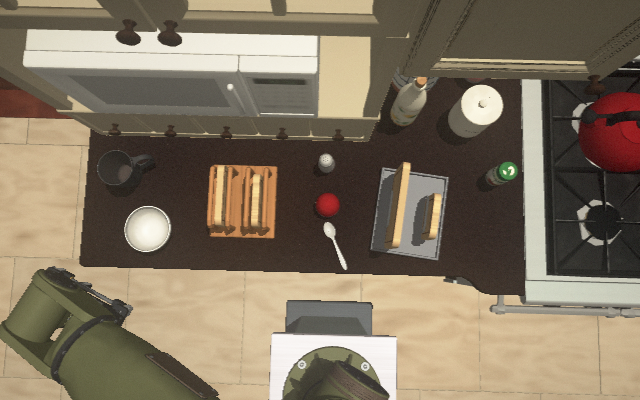

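View pics/side0.png

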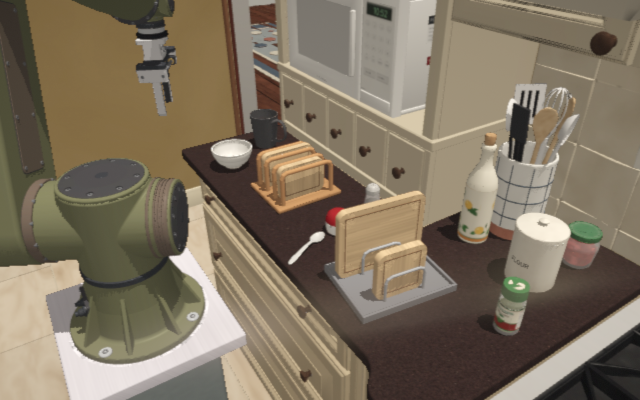

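The top view shows the rack (cols 208–278, rows 165–238) on the left and the tray (371–449, 168–260) on the right. The long board is near col 400 and the short one near col 433. I'll enlarge both and measure.

Run:
```python
import cv2,numpy as np
a=cv2.imread("pics/top0.png")
c=[cv2.resize(a[155:270,x:x+95],None,fx=4.2,fy=4.2,interpolation=cv2.INTER_CUBIC) for x in(195,362)]
cv2.imwrite("pics/crop.png",np.hstack(c))
```

```text
(no output)
```

View pics/crop.png

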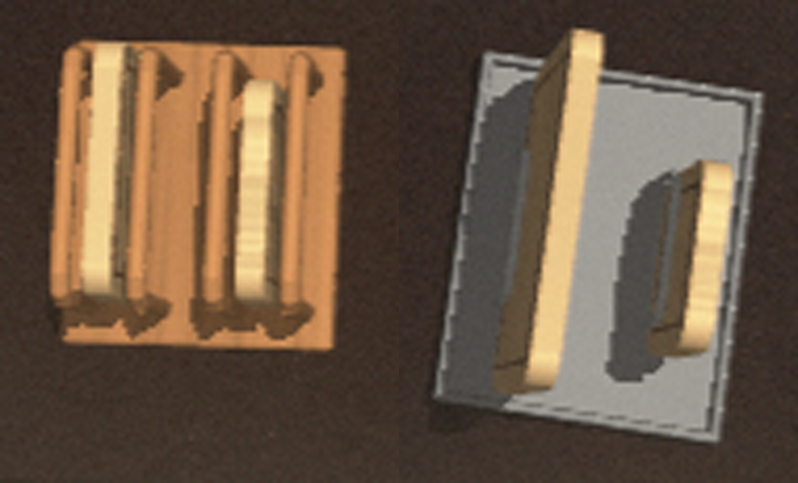

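The crop shows the rack base corners near (70,42), (345,48), (333,350) and (60,343). The inner hoops are at x≈147 and 217. The long board's top edge runs from (588,32) to (541,388), and the tray corners are at (487,55), (762,95), (717,438) and (436,397).

```bash
cat > h.py <<'E'
import numpy as np
class Cam:
    def __init__(s,d):
        s.R=np.array(d["R"]);s.t=np.array(d["t"]);s.c=np.array([d["cx"],d["cy"]]);s.f=200/np.tan(np.radians(d["vertical_fov"]/2))
    def plane(s,uv,z):
        r=s.R.T@np.append((np.array(uv)-s.c)/s.f,1);o=-s.R.T@s.t
        return o+r*(z-o[2])/r[2]
    def px(s,X):
        p=s.R@np.array(X)+s.t;return s.c+s.f*p[:2]/p[2]
E
python3 - <<'E'
from station import *
from h import *
import cv2
np.set_printoptions(precision=1,suppress=True)
top=Cam(get_image("top"));d=get_image("side");side=Cam(d)
def P(x,y,z,off=None):
    ox=195 if x<399 else 362-95
    return top.plane([ox+(x+.5)/4.2-.5,155+(y+.5)/4.2-.5],z)
def box(n,pts,z):
    q=[P(*p,z) for p in pts];TL,TR,BR,BL=q
    ax=(TL+TR-BL-BR)/2; ay=(TL+BL-TR-BR)/2
    print(n,sum(q)/4,"len",np.linalg.norm(ax),np.linalg.norm(ay),"yaw",np.degrees(np.arctan2(ax[1],ax[0])),np.degrees(np.arctan2(-ay[0],ay[1])));return sum(q)/4
box("rack",[(70,42),(345,48),(333,350),(60,343)],12)
box("tray",[(487,55),(762,95),(717,438),(436,397)],14)
for x,y in((147,60),(217,60),(137,290),(210,290)):print("hoop",P(x,y,104))
a=P(588,40,170);b=P(541,380,170);print("long",a,b,(a+b)/2,np.linalg.norm(a-b),np.degrees(np.arctan2((a-b)[1],(a-b)[0])))
print("sidepx of long top ends",side.px(a),side.px(b))
cv2.imwrite("pics/side_c.png",cv2.resize(d["img"][130:320,240:460,::-1],None,fx=3.5,fy=3.0,interpolation=cv2.INTER_CUBIC))
E
```

```text
rack [484.3 242.5  12. ] len 187.56264524981154 169.58246552280062 yaw 0.46715795967822066 0.08542550707454992
tray [ 464.1 -189.7   14. ] len 213.7091984207966 171.6480066892498 yaw -7.695077902645106 -6.8974204830681005
hoop [551.3 263.2 104. ]
hoop [552.3 222.6 104. ]
hoop [418.  262.6 104. ]
hoop [419.  220.8 104. ]
long [ 560.8 -155.6  170. ] [ 374.9 -131.2  170. ] [ 467.9 -143.4  170. ] 187.4753876638119 -7.456959576166607
sidepx of long top ends [420.  191.5] [338.3 213.2]
```

View pics/side_c.png

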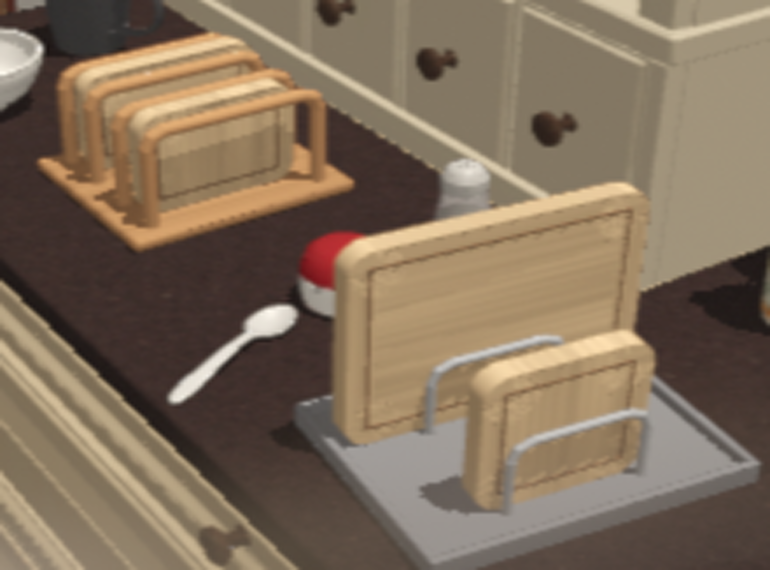

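The side view agrees with the measured board. Its top ends project to (420,191) and (338,213), right on its visible corners. Next I'll write a helper that gives moves in tool axes.

```bash
cat >> h.py <<'E'
from scipy.spatial.transform import Rotation as Ro
def go(o,pos,yaw_y):
    "dp, rotation (fractions) to a downward tool at pos whose y axis has heading yaw_y (deg)"
    R=Ro.from_quat(o["ee_rot"]).as_matrix();a=np.radians(yaw_y)
    y=np.array([np.cos(a),np.sin(a),0]);z=np.array([0,0,-1.])
    T=np.column_stack([np.cross(y,z),y,z])
    print("dp",np.round(R.T@(np.array(pos)-o["ee_pos"])/400,4),"rot",np.round(Ro.from_matrix(R.T@T).as_rotvec(True)/45,4))
E
python3 - <<'E'
from station import *
import station
from h import *
print([ (n,getattr(station,n)) for n in dir(station) if 'tip' in n.lower()], [k for k in get_obs()])
go(get_obs(),[400,170,300],82.6)
E
```

```text
[('tips_ahead', 14.0)] ['t', 'joint_pos', 'qvel', 'joint_efforts', 'ee_pos', 'ee_rot', 'ft_force', 'torque', 'finger_force', 'grip_width']
dp [-0.7092 -0.5516 -0.2018] rot [-8.000e-04 -2.000e-04 -4.184e-01]
```

```bash
python3 -m creep '[{"dp":[0,0,-0.2],"rotation":[0,0,0],"fingers":-1},{"dp":[0,0,-0.2],"rotation":[0,0,-0.2],"fingers":-1},{"dp":[-0.71,-0.55,-0.2],"rotation":[0,0,-0.42],"fingers":-1},{"dp":[-0.71,-0.55,-0.2],"rotation":[0,0,-0.42],"fingers":-1},{"dp":[-0.71,-0.55,-0.2],"rotation":[0,0,-0.42],"fingers":-1},{"dp":[-0.71,-0.55,-0.2],"rotation":[0,0,-0.42],"fingers":-1},{"dp":[-0.71,-0.55,-0.2],"rotation":[0,0,-0.42],"fingers":-1},{"dp":[-0.71,-0.55,-0.2],"rotation":[0,0,-0.42],"fingers":-1},{"dp":[-0.71,-0.55,-0.2],"rotation":[0,0,-0.42],"fingers":-1},{"dp":[-0.71,-0.55,-0.2],"rotation":[0,0,-0.42],"fingers":-1}]' 30
python3 - <<'E'
from station import *
from h import *
go(get_obs(),[468,-143.5,260],82.6)
E
```

```text
t: 1.45
ee_pos: [400.4, 170.8, 299.4]
ee_rot: [0.064, 0.998, 0.0, -0.0]
ft_force: [-0.6, -0.2, 0.8]
grip_width: 94.2
finger_force: 0.0
dp [-0.268  -0.7576  0.0984] rot [ 0.0001 -0.0002  0.0012]
```

```bash
python3 -m creep '[{"dp":[-0.268,-0.758,0.1],"rotation":[0,0,0],"fingers":-1},{"dp":[-0.268,-0.758,0.1],"rotation":[0,0,0],"fingers":-1},{"dp":[-0.268,-0.758,0.1],"rotation":[0,0,0],"fingers":-1},{"dp":[-0.268,-0.758,0.1],"rotation":[0,0,0],"fingers":-1},{"dp":[-0.268,-0.758,0.1],"rotation":[0,0,0],"fingers":-1},{"dp":[-0.268,-0.758,0.1],"rotation":[0,0,0],"fingers":-1},{"dp":[-0.268,-0.758,0.1],"rotation":[0,0,0],"fingers":-1},{"dp":[-0.268,-0.758,0.1],"rotation":[0,0,0],"fingers":-1}]'
python3 - <<'E'
from station import *
from h import *
import cv2
d=get_image("wrist");cv2.imwrite("pics/w1.png",d["img"][:,:,::-1])
c=Cam(d);o=get_obs();print(o["ee_pos"],c.px([468,-143.5,170]),c.px([560.8,-155.6,170]),c.px([374.9,-131.2,170]))
go(o,[468,-143.5,147],82.6)
E
```

```text
t: 2.45
ee_pos: [468.4, -142.2, 259.8]
ee_rot: [0.063, 0.998, 0.0, 0.0]
ft_force: [0.4, -0.0, 0.2]
grip_width: 93.8
finger_force: 0.0
[ 468.41088805 -142.27881805  259.87187437] [318.06506136 204.35292905] [317.77476429 317.58042403] [318.64172522  70.78705587]
dp [ 0.0008 -0.0032  0.2822] rot [0.     0.0009 0.0044]
```

View pics/w1.png

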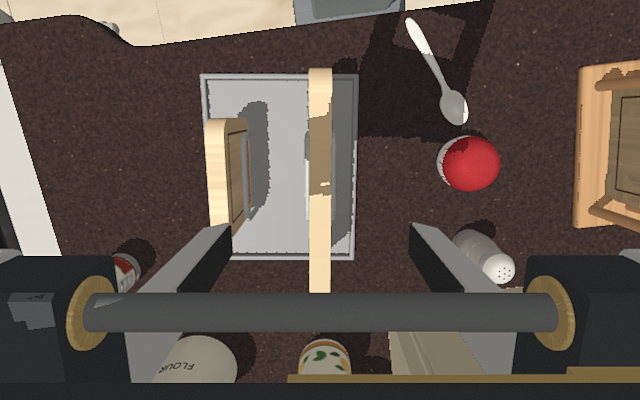

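In the wrist view the long board's top edge spans cols 309–332 with its near end at row 68, against my predicted 318 and 70. It sits centred between the fingers, so I'll go straight down 113 mm and close.

```bash
python3 -m creep '[{"dp":[0,0,0.1],"rotation":[0,0,0],"fingers":-1},{"dp":[0,0,0.2],"rotation":[0,0,0],"fingers":-1},{"dp":[0,0,0.25],"rotation":[0,0,0],"fingers":-1},{"dp":[0,0,0.282],"rotation":[0,0,0],"fingers":-1},{"dp":[0,0,0.282],"rotation":[0,0,0],"fingers":-1},{"dp":[0,0,0.282],"rotation":[0,0,0],"fingers":1},{"dp":[0,0,0.282],"rotation":[0,0,0],"fingers":1},{"dp":[0,0,0.282],"rotation":[0,0,0],"fingers":1},{"dp":[0,0,0.282],"rotation":[0,0,0],"fingers":1},{"dp":[0,0,0.282],"rotation":[0,0,0],"fingers":1},{"dp":[0,0,0.282],"rotation":[0,0,0],"fingers":1},{"dp":[0,0,0.282],"rotation":[0,0,0],"fingers":1}]' 45
```

```text
t: 4.0
ee_pos: [468.3, -143.9, 146.6]
ee_rot: [0.064, 0.998, 0.0, -0.0]
ft_force: [-0.3, 0.3, 1.1]
grip_width: 27.6
finger_force: 0.0
```

```bash
python3 -m creep '[{"dp":[0,0,0],"rotation":[0,0,0],"fingers":1},{"dp":[0,0,0],"rotation":[0,0,0],"fingers":1},{"dp":[0,0,0],"rotation":[0,0,0],"fingers":1},{"dp":[0,0,0],"rotation":[0,0,0],"fingers":1}]' 45
```

```text
t: 4.5
ee_pos: [468.2, -144.0, 146.6]
ee_rot: [0.064, 0.998, -0.0, -0.0]
ft_force: [-0.1, -0.7, -1.1]
grip_width: 15.4
finger_force: 45.0
```

Gripped. I'll lift straight up 160 mm gently.

```bash
python3 -m creep '[{"dp":[0,0,-0.02],"rotation":[0,0,0],"fingers":1},{"dp":[0,0,-0.06],"rotation":[0,0,0],"fingers":1},{"dp":[0,0,-0.11],"rotation":[0,0,0],"fingers":1},{"dp":[0,0,-0.17],"rotation":[0,0,0],"fingers":1},{"dp":[0,0,-0.23],"rotation":[0,0,0],"fingers":1},{"dp":[0,0,-0.29],"rotation":[0,0,0],"fingers":1},{"dp":[0,0,-0.34],"rotation":[0,0,0],"fingers":1},{"dp":[0,0,-0.38],"rotation":[0,0,0],"fingers":1},{"dp":[0,0,-0.4],"rotation":[0,0,0],"fingers":1},{"dp":[0,0,-0.4],"rotation":[0,0,0],"fingers":1}]'
python3 - <<'E'
from station import *
from h import *
import cv2
for n in("side","wrist"):
    d=get_image(n);cv2.imwrite(f"pics/{n}2.png",d["img"][:,:,::-1])
go(get_obs(),[484,50,310],86)
go(get_obs(),[484,242.3,310],90.3)
E
```

```text
t: 5.75
ee_pos: [468.3, -143.9, 306.8]
ee_rot: [0.064, 0.998, -0.0, 0.0]
ft_force: [0.0, -0.3, -4.6]
grip_width: 15.6
finger_force: 45.0
dp [ 0.0224  0.4857 -0.0099] rot [ 0.0004 -0.0013 -0.074 ]
dp [ 0.0837  0.9626 -0.0097] rot [ 0.0005 -0.0013 -0.1696]
```

View pics/side2.png

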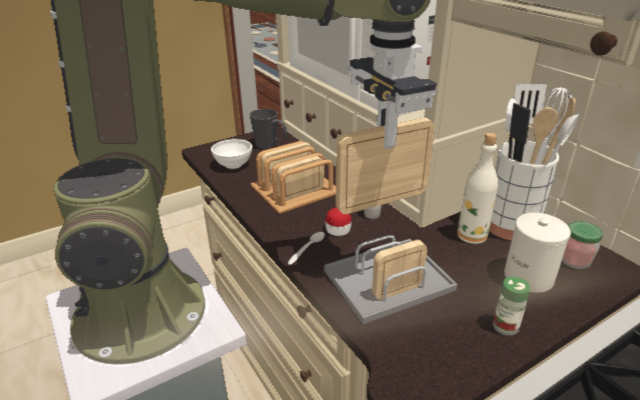

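The board hangs level and clear of the tray (corners about (337,150), (432,124) and (340,210)), and the short board is still standing. Now I'll carry it across.

```bash
python3 -m creep '[{"dp":[0,0.03,0],"rotation":[0,0,0],"fingers":1},{"dp":[0.01,0.1,0],"rotation":[0,0,-0.02],"fingers":1},{"dp":[0.015,0.2,0],"rotation":[0,0,-0.04],"fingers":1},{"dp":[0.02,0.31,0],"rotation":[0,0,-0.06],"fingers":1},{"dp":[0.03,0.42,0],"rotation":[0,0,-0.08],"fingers":1},{"dp":[0.04,0.53,0],"rotation":[0,0,-0.1],"fingers":1},{"dp":[0.05,0.64,0],"rotation":[0,0,-0.12],"fingers":1},{"dp":[0.06,0.75,0],"rotation":[0,0,-0.14],"fingers":1},{"dp":[0.07,0.85,0],"rotation":[0,0,-0.16],"fingers":1},{"dp":[0.08,0.92,0],"rotation":[0,0,-0.17],"fingers":1},{"dp":[0.084,0.963,0],"rotation":[0,0,-0.17],"fingers":1},{"dp":[0.084,0.963,0],"rotation":[0,0,-0.17],"fingers":1}]'
python3 - <<'E'
from station import *
from h import *
import cv2
ims=[]
c=Cam(get_image("top"));o=get_obs();print(o["ee_pos"])
for n,(x,y,w,h) in(("side",(210,20,170,200)),("wrist",(160,0,320,400)),("top",(190,140,110,110))):
    d=get_image(n);ims.append(cv2.resize(d["img"][y:y+h,x:x+w,::-1],(int(w*400/h*(1 if n!="top" else .6)),400 if n!="top" else 240),interpolation=cv2.INTER_CUBIC))
ims[2]=cv2.copyMakeBorder(ims[2],0,160,0,0,cv2.BORDER_CONSTANT);v=np.hstack(ims);print(v.shape);v=v[:,:800] ;cv2.imwrite("pics/v3.png",v)
go(o,[484,242.3,310],90.3)
s=Cam(get_image("side"));w=Cam(get_image("wrist"))
p=o["ee_pos"]
for dx in(-100,100):
  for dz in(23,-137):
    X=[p[0]+dx,p[1],p[2]+dz];print(dx,dz,s.px(X),w.px(X))
for X in([406,264.5,106],[406,220.5,106],[406,264.5,12],[406,220.5,12]):print("hoop",X,w.px(X))
E
```

```text
t: 7.35
ee_pos: [483.8, 243.2, 306.2]
ee_rot: [-0.003, 1.0, -0.0, -0.0]
ft_force: [-0.2, -0.6, -3.5]
grip_width: 15.8
finger_force: 45.0
[483.94697553 242.42547755 306.34780921]
(400, 900, 3)
dp [-0.0001 -0.0003 -0.0091] rot [-0.0005 -0.0006  0.0009]
-100 23 [250.94830017  78.42948509] [322.37550126  17.74656982]
-100 -137 [256.47966223 142.27099994] [321.2737373   69.76216497]
100 23 [324.66321678  64.10271189] [319.98086296 455.63776954]
100 -137 [324.9783592 124.4569052] [320.15164419 295.30397994]
hoop [406, 264.5, 106] [343.17189229 100.87206577]
hoop [406, 220.5, 106] [298.96819164 100.6679634 ]
hoop [406, 264.5, 12] [338.4800249  103.48822066]
hoop [406, 220.5, 12] [303.36221573 103.32615108]
```

View pics/v3.png

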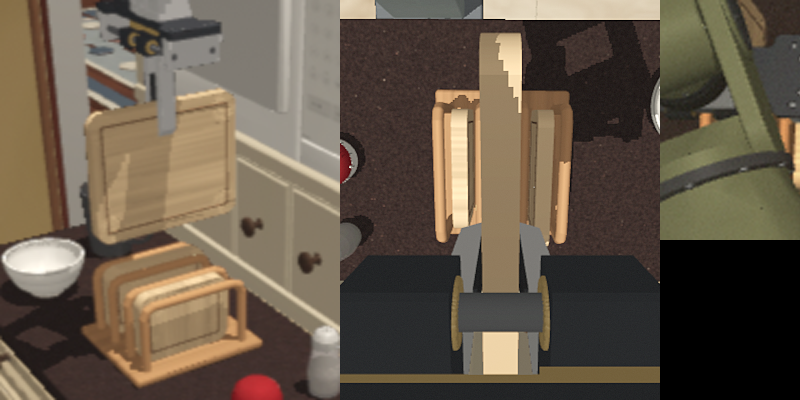

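The board hangs vertical, with its near end at wrist cols 300–342 (centre 321). The rack's outer hoops are centred at about col 322 and its front base edge is at row ~91, where I predicted it. Now I'll lower it.

```bash
python3 -m creep '[{"dp":[0,0.002,0.03],"rotation":[0,0,0],"fingers":1},{"dp":[0,0.002,0.08],"rotation":[0,0,0],"fingers":1},{"dp":[0,0.002,0.13],"rotation":[0,0,0],"fingers":1},{"dp":[0,0.002,0.18],"rotation":[0,0,0],"fingers":1},{"dp":[0,0.002,0.23],"rotation":[0,0,0],"fingers":1},{"dp":[0,0.002,0.28],"rotation":[0,0,0],"fingers":1},{"dp":[0,0.002,0.32],"rotation":[0,0,0],"fingers":1},{"dp":[0,0.002,0.35],"rotation":[0,0,0],"fingers":1},{"dp":[0,0.002,0.37],"rotation":[0,0,0],"fingers":1},{"dp":[0,0.002,0.38],"rotation":[0,0,0],"fingers":1},{"dp":[0,0.002,0.38],"rotation":[0,0,0],"fingers":1}]'
```

```text
t: 9.02
ee_pos: [484.1, 243.3, 154.7]
ee_rot: [-0.003, 1.0, 0.0, 0.0]
ft_force: [-0.0, 0.1, -3.1]
grip_width: 15.7
finger_force: 45.0
```

Bottom edge should be ~6 mm above the floor. I'll lower it in small steps to contact.

```bash
python3 -m creep '[{"dp":[0,0,0.005],"rotation":[0,0,0],"fingers":1},{"dp":[0,0,0.01],"rotation":[0,0,0],"fingers":1},{"dp":[0,0,0.014],"rotation":[0,0,0],"fingers":1},{"dp":[0,0,0.014],"rotation":[0,0,0],"fingers":1}]'
```

```text
t: 9.52
ee_pos: [484.0, 243.2, 148.9]
ee_rot: [-0.003, 1.0, -0.0, -0.0]
ft_force: [-0.7, -0.0, -4.3]
grip_width: 15.9
finger_force: 45.0
```

```bash
python3 -m creep '[{"dp":[0,0,0.002],"rotation":[0,0,0],"fingers":1},{"dp":[0,0,0.004],"rotation":[0,0,0],"fingers":1},{"dp":[0,0,0.004],"rotation":[0,0,0],"fingers":1}]'
```

```text
t: 9.9
ee_pos: [484.2, 243.3, 148.6]
ee_rot: [-0.003, 1.0, 0.0, 0.0]
ft_force: [-4.8, -1.1, 8.0]
grip_width: 15.6
finger_force: 45.0
```

Contact: the vertical force went from −4 to +8 N at the expected height. I'll release slowly.

```bash
python3 -m creep '[{"dp":[0,0,0],"rotation":[0,0,0],"fingers":1},{"dp":[0,0,0],"rotation":[0,0,0],"fingers":1}]' 5; python3 -m creep '[{"dp":[0,0,0],"rotation":[0,0,0],"fingers":0.4},{"dp":[0,0,0],"rotation":[0,0,0],"fingers":0.2},{"dp":[0,0,0],"rotation":[0,0,0],"fingers":0},{"dp":[0,0,0],"rotation":[0,0,0],"fingers":0},{"dp":[0,0,0],"rotation":[0,0,0],"fingers":0},{"dp":[0,0,0],"rotation":[0,0,0],"fingers":0}]'
python3 - <<'E'
from station import *
from h import *
import cv2
v=np.hstack([get_image(n)["img"][y:y+h,x:x+w,::-1] for n,x,y,w,h in(("side",180,20,320,300),("wrist",160,0,320,300))]);cv2.imwrite("pics/v4.png",v)
E
```

```text
t: 10.15
ee_pos: [484.3, 243.4, 148.6]
ee_rot: [-0.003, 1.0, 0.0, 0.001]
ft_force: [-4.0, -1.1, 5.7]
grip_width: 15.9
finger_force: 5.0
t: 10.9
ee_pos: [484.0, 243.2, 147.4]
ee_rot: [-0.003, 1.0, -0.0, -0.0]
ft_force: [1.3, -0.2, 0.6]
grip_width: 47.2
finger_force: 0.0
```

View pics/v4.png

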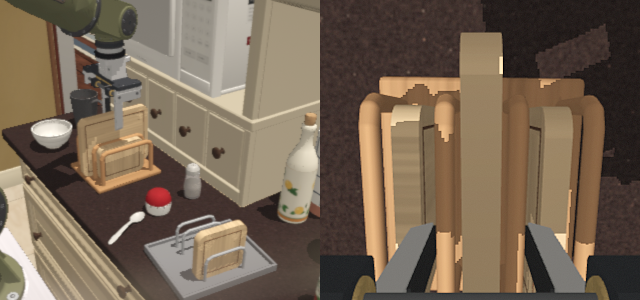

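The long board stands upright and centred between the inner hoops (wrist crop cols 460–503 between hoops at about 445 and 518). The short board is untouched. I'll withdraw straight up.

```bash
python3 -m creep '[{"dp":[0,0,-0.03],"rotation":[0,0,0],"fingers":0},{"dp":[0,0,-0.08],"rotation":[0,0,0],"fingers":0},{"dp":[0,0,-0.14],"rotation":[0,0,0],"fingers":0},{"dp":[0,0,-0.22],"rotation":[0,0,0],"fingers":0},{"dp":[0,0,-0.3],"rotation":[0,0,0],"fingers":0},{"dp":[0,0,-0.38],"rotation":[0,0,0],"fingers":0},{"dp":[0,0,-0.4],"rotation":[0,0,0],"fingers":0},{"dp":[0,0,-0.4],"rotation":[0,0,0],"fingers":0}]'
python3 - <<'E'
from station import *
from h import *
import cv2
v=np.hstack([get_image(n)["img"][y:y+h,x:x+w,::-1] for n,x,y,w,h in(("side",180,20,320,300),("wrist",160,0,320,300))]);cv2.imwrite("pics/v5.png",v)
w=Cam(get_image("wrist"));print([w.px([x,243,172])-[160,0] for x in(384,484,584)])
E
```

```text
t: 12.0
ee_pos: [484.0, 243.2, 307.2]
ee_rot: [-0.003, 1.0, 0.0, 0.0]
ft_force: [-0.1, 0.5, -0.2]
grip_width: 47.0
finger_force: 0.0
[array([160.48752524,  70.24771332]), array([159.81302401, 192.3768682 ]), array([159.23050796, 297.85064529])]
```

View pics/v5.png

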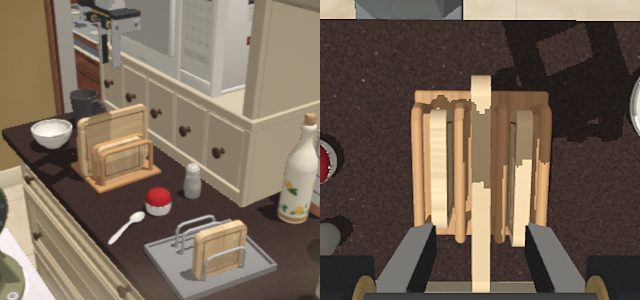

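The board stands clear of the gripper in the middle slot (crop cols 471–491, near end at row 75, as expected when centred). The short board is still in the tray.

```bash
python3 -c "
from station import *
print(job_done())"
```

```text
the job is handed in; nothing more can be done
None
```

The long board is standing upright on the base of the rack's middle slot, about centred along it, and the short board is still in the tray; I handed the job in at about 12 s, with the gripper clear.

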